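Press a pyramid of chromatography cartridges onto the stop of a sprung cradle

ROBOT

A 6-joint arm with a two-finger parallel gripper is mounted at the origin on the work surface. World frame = base frame: x ahead of the robot, y to its left, z up, the work surface at z = 0. Lengths are in m, angles in rad, forces in N, time in s.
With the tool pointing down it reaches from about 0.25 to 0.725 m from the base axis. Payload 4 kg.
Tool frame: the origin (TCP) lies on the centre line of the jaws, within the pads' length; the fingertips stand 17 mm ahead of it and the grasp point (between the pads) lies 2 mm behind it; z points along the fingers, y is the line along which they close (so a half turn about z gives the same grasp; the last joint's range is limited). The gripper opens to 85 mm and grips with 20 to 120 N. Pads are 22 mm wide; open, the fingers measure 114 mm over their backs; the gripper's body (76 mm by 85 mm) begins 54 mm behind the grasp point. The pads swing forward as they close: fully open they stand 13 mm farther back than shut.
Start: joints at [0, 0.241, 0.005, 1.335, 0, 1.571], TCP at [0.5, -0, 0.248] pointing down, gripper open.
Joint ranges: [-2.72, 2.72], [-1.05, 1.87], [-1.09, 1.28], [-1.99, 2.15], [-1.42, 1.44], [-3.14, 3.14]. Speed limits (rad/s): [2.79, 2.79, 3.14, 3.14, 3.14, 3.14].

INTERFACE

Orientations are given as a unit quaternion [x, y, z, w].
In Python, from workcell import bot, camera, get_calibration gives the robot as it stands.
- The arm moves only by the tool apply_moves, never from a script. Its argument "steps" is a list of rows, each a list of 3 entries, a list of its own where there are three numbers: the shift along the tool's x, y, z as a fraction of full scale, then the turn, a rotation vector about the tool's x, y, z as a fraction of full scale, then the opening, from 0 (shut) to 1 (fully open). A call has exactly 8 rows; each row shifts and turns the commanded pose from where the row before left it, along the tool's axes as they then stand; what a row does not reach is not made up. Full scale, the value 1, is 20 cm for a shift and pi rad for a turn. A row lasts 1/12 s, in which the tool goes at most 41.7 mm and 7.16 degrees, less where a joint would pass 70% of its speed; a pose out of reach is approached as far as the arm can. A call with a number of a shift or a turn outside -1 to 1 is refused whole. A call with a gripper value outside its range is refused whole. The fingers move at their own pace and stop on an object; the grip force is fixed at half the most. Time passes only in rows, so rows that do not move let the fingers close, or fill a call up. It gives the time, the measured TCP pose, the force, the opening and the grip force at its end, in the units of the state.
- bot.get_obs(): the state, without advancing time (a new reading comes with each control period).
- camera(name): name is "scene" or "side" or "wrist"; returns (picture, depth): 400x640x3 uint8, red, green, blue; 400x640 float32, m along the optical axis (not along the pixel's ray), 0 where there is no reading.
- get_calibration(name): a dict with "fov_y" (degrees; the focal length in pixels is half the picture's height over the tangent of half this angle, whatever the lens; pixels are square), "cx", "cy" (the principal point, pixels), "dist_coeffs" ([k1, k2, p1, p2, k3] as OpenCV has them; the pictures are not rectified), "rvec" (rotation vector, rad) and "tvec" (3), from world to camera coordinates, as OpenCV has them. Camera axes: x right, y down, z forward; pixel columns grow to the right and rows downward; lengths in m; the calibration is good to about 2 mm. A picture is of the moment at which its call begins: read the wrist's pose just before it. get_calibration takes no time and is no camera call; for the wrist camera it gives the pose at the moment of the call.
- bot.job_done(): hands the job in; it is judged then, once.
The state is a dict: "clock": time; "joint_pos": joint angles; "joint_vel": joint speeds; "tau": joint torques, N m; "eef_pos": TCP position; "tool_rot": TCP orientation; "ft_force": force on the tool from outside, world axes, zero at the start; "ft_torque": the same for the moment, N m; "grip_width": finger opening in m; "grasp_force": force on a finger pad.
Only numpy, scipy, OpenCV 4.12 (cv2) and the standard library are available. Lean on these libraries where they do the work, as an engineer would, in place of code of your own. Each camera call takes 0.05 s, during which the arm holds its last target. There are 200 camera calls.

TASK

Load the sprung cradle: lay the blue-capped cartridge from the rack into the cradle's empty groove beside the one already there, then saddle the orange-capped cartridge into the gap on top of the two, lying the same way. Press the orange one straight down until the cradle is fully home on its hard stop, without forcing it further, and finish while still holding it down there with the hand touching only the orange one. Leave the black-capped spent cartridge and everything else on the bench alone.

Things in the scene. Friction and masses are not known exactly. Their poses are not given: they have to be found in the camera images.
- holder: Fixed white base of the sprung cradle, 95 x 150 x 22 mm, with a blue strip on its front; origin at the centre of its underside on the bench; x is the direction of the cradle's grooves, y runs across them, z up. On its y axis, 66 mm either side of the centre, stand two fixed steel guide posts, 10 mm thick, tops 66 mm above the bench.
- cradle (a point): Moving aluminium cradle, 40 (x) by 112 mm (y), two 45 degree V-grooves along x, centre lines at y = -20 mm (taken at the start) and +20 mm (empty). Point: its centre at groove-bottom height, 50 mm above the bench when up; axes as holder. Centre of a cartridge in a groove: 25.5 mm above it; of one saddled on two: 55.4 mm. Cartridge ends overhang the grooves; lips rise 18 mm.
- bed (a joint): Travel of the sprung cradle, straight down: 0 m = up, 0.012 m = on its hard stop. Its spring resists with about 9.5 N at the top and 17.5 N at the stop, so it stays up under the weight of the cradle plate and three cartridges; about 11 to 13 N of push on top of these weights reaches the stop.
- rack: Fixed grey rack, 36 x 170 x 23 mm, origin at the centre of its underside; three V-grooves along its x at y = -54, 0 and +54 mm, each holding one cartridge whose centre is 33.5 mm above the bench; its grooves are shorter than the cartridges.
- blue_a_mid (a point): Centre of the cartridge already in the cradle: white cylinder with blue end caps, 36 mm diameter, 50 mm long, about 0.15 kg; x is its long axis (it may be rolled about it).
- blue_b_mid (a point): Centre of the other blue-capped cartridge, in any groove of the rack: 36 mm diameter, 50 mm long, about 0.15 kg; x is its long axis. Can be gripped lengthwise over its flat ends from above.
- orange_mid (a point): Centre of the orange-capped cartridge, in any groove of the rack: white cylinder with orange end caps, 36 mm diameter, 60 mm long, about 0.15 kg; x is its long axis. Gripped lengthwise over its flat ends, the fingers pass outside the ends of the shorter blue ones below it.
- spent_mid (a point): Centre of the spent cartridge with black end caps, in the remaining groove of the rack, 36 mm diameter, 50 mm long; leave it.
- solvent_clear_mid (a point): Middle of a clear solvent bottle, 68 mm diameter, 150 mm high, standing on the bench; leave it.
- solvent_amber_mid (a point): Middle of an amber solvent bottle, 68 mm diameter, 150 mm high, standing on the bench; leave it.
- beaker_mid (a point): Middle of an open clear plastic beaker, 66 mm diameter, 80 mm high; leave it.
- jar_mid (a point): Middle of a small amber jar with a white cap, 48 mm diameter, 60 mm high; leave it.
- wrench_grip (a point): Grip of a steel wrench, 150 mm long, lying on the bench; leave it.
Not all that is in view belongs to the job. Leave any green look-alike of the holder alone.

How it is judged:
On the way:
1. the second blue-capped cartridge lies released in the empty groove of the cradle, beside the first (x of blue_b_mid in the frame of cradle between -0.012 and 0.012 m and y of blue_b_mid in the frame of cradle between 0.014 and 0.026 m and z of blue_b_mid in the frame of cradle between 0.0205 and 0.0305 m and x of blue_a_mid in the frame of cradle between -0.012 and 0.012 m and y of blue_a_mid in the frame of cradle between -0.026 and -0.014 m and z of blue_a_mid in the frame of cradle between 0.0205 and 0.0305 m and angle between the x axis of blue_b_mid and the x axis of cradle, either way round below 0.15 rad and linear speed of blue_b below 0.03 m/s and contact force between the fingers and blue_b below 0.2 N and value of joint bed below 0.004 m), for 0.2 s.
At the end, for the whole second after the job is handed in: Cradle on its stop (over 11 of 12 mm) through the last second; blue ones in their grooves, orange saddled on them (12 mm lengthwise, 5-6 across, 4-5 in height, 0.15 rad), still, pressing with over 3 N, under 45 on each; fingers on the orange one; neither touches cradle or base (value of joint bed above 0.011 m and x of blue_a_mid in the frame of cradle between -0.012 and 0.012 m and y of blue_a_mid in the frame of cradle between -0.026 and -0.014 m and z of blue_a_mid in the frame of cradle between 0.0205 and 0.0305 m and x of blue_b_mid in the frame of cradle between -0.012 and 0.012 m and y of blue_b_mid in the frame of cradle between 0.014 and 0.026 m and z of blue_b_mid in the frame of cradle between 0.0205 and 0.0305 m and x of orange_mid in the frame of cradle between -0.012 and 0.012 m and y of orange_mid in the frame of cradle between -0.005 and 0.005 m and z of orange_mid in the frame of cradle between 0.0514 and 0.0594 m and angle between the x axis of each of blue_a_mid, blue_b_mid, orange_mid and the x axis of cradle, either way round below 0.15 rad and (contact force between orange and blue_a above 3 N or contact force between orange and blue_b above 3 N) and contact force between orange and blue_a below 45 N and contact force between orange and blue_b below 45 N and contact force between the fingers and orange above 3 N and contact force between each of orange, the arm, the fingers and holder below 0.5 N and linear speed of orange below 0.02 m/s); the arm keeps its last pose, push and grip.
It fails at once if the spent cartridge is taken or shifted by more than 20 mm (distance of spent_mid from where it was at the start of the episode above 0.02 m).
It fails at once if a bottle, the beaker, the jar or the wrench is shifted by more than 30 mm (distance of any of solvent_clear_mid, solvent_amber_mid, beaker_mid, jar_mid, wrench_grip from where it was at the start of the episode above 0.03 m).
It also fails if it takes over 54 s, if anything falls off the work surface, if the arm or the gripper's body presses on something with over 40 N, if the wrist force passes 120 N, or if a joint passes its speed limit or range.

## Working session

There is one attempt and no reset: what is moved stays moved. The work goes in short steps, Python scripts to look and compute and a tool call to move; the robot and the scene stay as the last step left them, time stands still between calls to the robot, and variables do not carry over. Pictures are saved under pics/ and viewed, at most 10 in all, crops included, and the job is handed in when it is done.

Besides the shell and the picture viewer there is one more tool, called after ">>>" as name(argument=value, ...), one argument or row to a line, values as JSON. apply_moves: Moves the arm, as the interface text tells. Its arguments: {"type":"object","properties":{"steps":{"type":"array"}},"required":["steps"]}

```bash
mkdir -p pics; cat > h.py <<'E'
import numpy as np, cv2
from workcell import bot, camera, get_calibration
def cal(n):
    c=get_calibration(n); f=200/np.tan(np.radians(c['fov_y'])/2)
    K=np.array([[f,0,c['cx']],[0,f,c['cy']],[0,0,1.]])
    R=cv2.Rodrigues(np.array(c['rvec'],float))[0]
    return K,np.array(c['dist_coeffs'],float),R,np.array(c['tvec'],float)
def ray(C,px):
    K,d,R,t=C
    p=cv2.undistortPoints(np.array(px,float).reshape(-1,1,2),K,d).reshape(-1,2)
    v=np.c_[p,np.ones(len(p))]
    return -R.T@t, v@R   # world dirs, scaled so depth=1
def world(C,px,depth):
    o,v=ray(C,px); return o+v*np.array(depth,float).reshape(-1,1)
def atz(C,px,z):
    o,v=ray(C,px); return o+v*((np.array(z)-o[2])/v[:,2]).reshape(-1,1)
def cloud(n,dep,C):
    ys,xs=np.nonzero(dep>0); return xs,ys,world(C,np.c_[xs,ys],dep[ys,xs])
def grab(n):
    C=cal(n); im,dep=camera(n); return C,im,dep
E
python3 - <<'E'
from h import *
o=bot.get_obs(); print(o['clock'],o['eef_pos'],o['tool_rot'],o['ft_force'],o['grip_width'])
for n in('scene','side','wrist'):
    C,im,d=grab(n); np.savez(''+n+'0.npz',im=im,d=d,K=C[0],dc=C[1],R=C[2],t=C[3])
    cv2.imwrite(f'pics/{n}0.png',im[:,:,::-1]); print(n,-C[2].T@C[3],C[2][2])
E
```

```text
0.0 [ 4.99383583e-01 -1.52774491e-05  2.47397881e-01] [ 0.70711878  0.70709396 -0.00075796 -0.00076433] [-0.80743951 -0.09360993  0.00274557] 0.08527029068026688
scene [1.33738307 0.63874895 1.00900899] [-0.56554631 -0.46461586 -0.6813879 ]
side [ 0.23693887 -1.24096492  1.42321345] [ 0.18034152  0.65796884 -0.73113196]
wrist [0.50018141 0.08215001 0.37381715] [-0.00268665 -0.31997766 -0.94742128]
```

View pics/scene0.png

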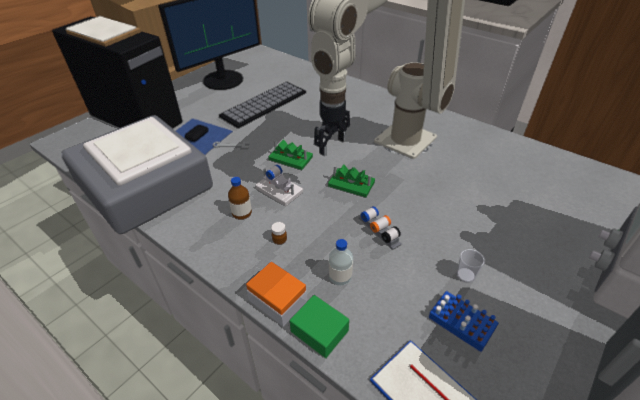

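View pics/side0.png

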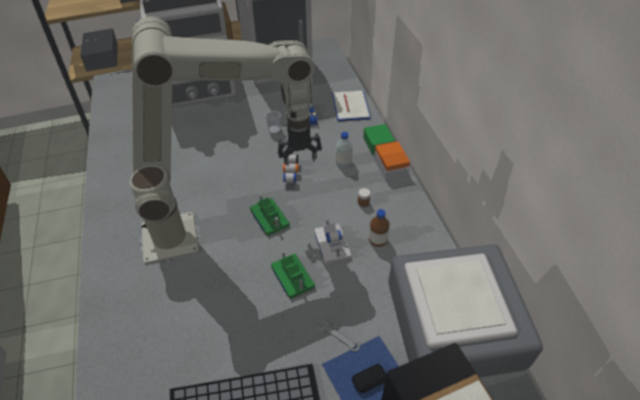

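Candidates:
- Blue b: scene (370,214).
- Orange: (381,224). The orange box at (276,287) is not it.
- Spent: (391,234).
- Blue a: (274,174), in the white holder at (280,187). The green look-alikes are at (290,153) and (352,180).

Next I'll check these in a close crop.

```bash
python3 - <<'E'
import numpy as np,cv2
def cr(n,x,y,w,h,s):
    im=np.load(n+'0.npz')['im'][y:y+h,x:x+w,::-1]; return cv2.resize(im,None,fx=s,fy=s,interpolation=cv2.INTER_CUBIC)
a=np.hstack([cr('scene',345,195,65,50,6),cr('scene',245,155,65,50,6)])
b=np.hstack([cr('side',270,140,65,50,6),cr('side',305,210,65,50,6)])
cv2.imwrite('pics/crop0.png',np.vstack([a,b]))
E
```

```text
(no output)
```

View pics/crop0.png

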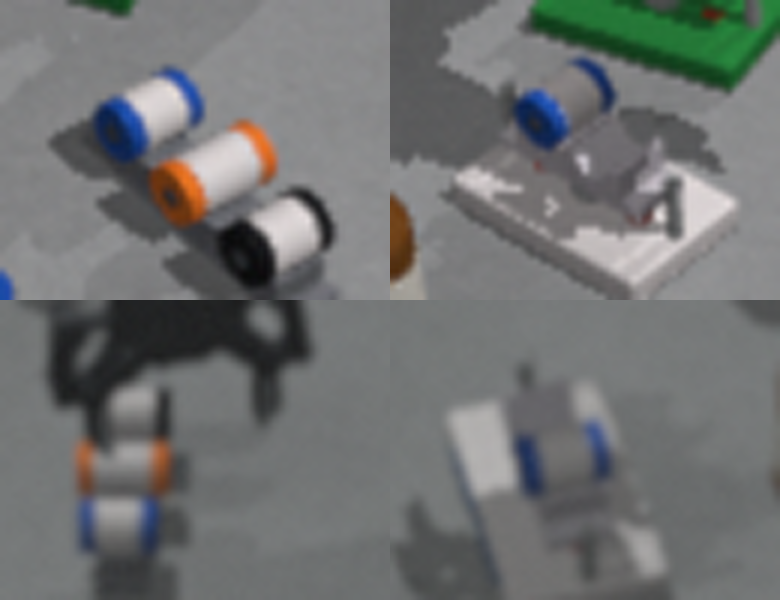

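View pics/wrist0.png

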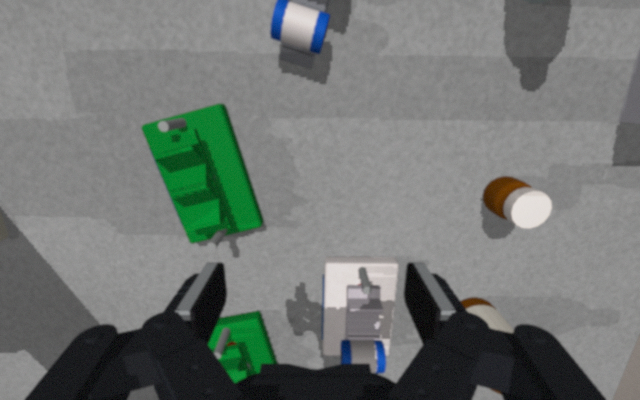

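Crops show the rack with blue b, orange and spent as listed. The white holder's blue a is on its +y world side, and the empty groove is towards −y. The wrist view shows blue b at (300,25), the holder at (362,300) and blue a at (362,355).

```bash
python3 - <<'E'
from h import *
def caps(n,roi,col):
    z=np.load(n+'0.npz'); C=(z['K'],z['dc'],z['R'],z['t']); x,y,w,h=roi
    hsv=cv2.cvtColor(z['im'],cv2.COLOR_RGB2HSV); 
    lo,hi={'b':((100,120,50),(125,255,255)),'o':((5,150,80),(22,255,255))}[col]
    m=cv2.inRange(hsv,lo,hi); k=np.zeros_like(m); k[y:y+h,x:x+w]=m[y:y+h,x:x+w]
    k[z['d']<=0]=0
    cnt,l,s,c=cv2.connectedComponentsWithStats(k)
    for i in range(1,cnt):
        if s[i,4]<8: continue
        ys,xs=np.nonzero(l==i); P=world(C,np.c_[xs,ys],z['d'][ys,xs])
        print(n,col,roi[:2],s[i,4],c[i].round(1),'mean',P.mean(0).round(4),'med',np.median(P,0).round(4),'min',P.min(0).round(3),'max',P.max(0).round(3))
caps('wrist',(260,0,80,60),'b');caps('wrist',(335,330,60,50),'b')
caps('scene',(355,200,30,25),'b');caps('scene',(262,162,25,20),'b');caps('scene',(365,212,30,25),'o')
caps('side',(280,155,25,30),'o');caps('side',(280,160,25,30),'b');caps('side',(322,225,25,20),'b')
# holder
z=np.load('wrist0.npz');C=(z['K'],z['dc'],z['R'],z['t'])
xs,ys,P=cloud('w',z['d'],C); m=(xs>300)&(xs<410)&(ys>240)&(ys<400)&(P[:,2]>.015)&(P[:,2]<.027)
r=cv2.minAreaRect(P[m][:,:2].astype(np.float32)); print('holder rect',r,P[m].min(0),P[m].max(0))
m=(xs>300)&(xs<410)&(ys>240)&(P[:,2]>.030)&(P[:,2]<.075)
print(P[m].min(0),P[m].max(0))
print('axis in image',z['R'])
E
```

```text
wrist b (260, 0) 387 [277.7  18. ] mean [0.4652 0.1498 0.0484] med [0.4651 0.1494 0.05  ] min [0.455 0.134 0.001] max [0.474 0.176 0.054]
wrist b (260, 0) 435 [319.6  31.6] mean [0.5037 0.1389 0.0467] med [0.5039 0.1386 0.0489] min [0.495 0.123 0.001] max [0.514 0.164 0.053]
wrist b (335, 330) 207 [345.7 353. ] mean [ 0.5341 -0.1925  0.0933] med [ 0.535  -0.1993  0.0865] min [ 0.508 -0.218  0.071] max [0.54  0.01  0.304]
wrist b (335, 330) 235 [380.2 357.3] mean [ 0.575  -0.205   0.0874] med [ 0.5751 -0.2037  0.0896] min [ 0.57  -0.223  0.069] max [ 0.58  -0.196  0.095]
scene b (355, 200) 18 [376.  209.9] mean [0.4642 0.1603 0.0432] med [0.466  0.1617 0.0469] min [0.421 0.14  0.002] max [0.472 0.171 0.052]
scene b (355, 200) 63 [364.7 216.4] mean [0.508  0.1458 0.0385] med [0.5082 0.1467 0.0401] min [0.5   0.129 0.018] max [0.514 0.161 0.053]
scene b (262, 162) 13 [279.2 167.4] mean [ 0.5362 -0.2018  0.0873] med [ 0.536  -0.2021  0.0856] min [ 0.53  -0.217  0.073] max [ 0.54  -0.194  0.096]
scene b (262, 162) 53 [269.8 174.2] mean [ 0.5783 -0.2077  0.0806] med [ 0.5796 -0.2065  0.081
[... 499 characters left out ...]
5 176.7] mean [0.5025 0.1298 0.0476] med [0.5032 0.1279 0.0491] min [0.499 0.125 0.037] max [0.507 0.139 0.055]
side b (322, 225) 11 [327.7 237. ] mean [ 0.5342 -0.2213  0.0863] med [ 0.5339 -0.2207  0.0865] min [ 0.533 -0.23   0.073] max [ 0.536 -0.213  0.096]
holder rect ((0.556532084941864, -0.19309207797050476), (0.15043336153030396, 0.09728872776031494), 89.40682220458984) [ 0.50754437 -0.26802895  0.01503371] [ 0.60579755 -0.11777643  0.02656044]
[ 0.52940492 -0.22777107  0.03054661] [ 0.57980429 -0.12206973  0.07497577]
axis in image [[ 9.99996236e-01 -3.31588246e-04 -2.72374735e-03]
 [ 5.57384538e-04 -9.47425030e-01  3.19977344e-01]
 [-2.68664714e-03 -3.19977658e-01 -9.47421279e-01]]
```

>>> apply_moves(
  steps=[
    [[0.18,-0.075,0.12],[0,0,0],1],
    [[0.18,0,0.12],[0,0,0],1],
    [[0.18,0,0.12],[0,0,0],1],
    [[0.18,0,0.12],[0,0,0],1],
    [[0,0,0],[0,0,0.0293],1],
    [[0,0,0],[0,0,0.0293],1],
    [[0,0,0],[0,0,0.0293],1],
    [[0,0,0],[0,0,0],1],
  ],
)

```text
clock: 0.82
eef_pos: [0.4859, 0.1371, 0.1565]
tool_rot: [0.798, 0.603, -0.001, -0.0]
ft_force: [-0.0, -0.7, 0.3]
grip_width: 0.0846
grasp_force: 0.0
```

```bash
python3 - <<'E'
from h import *
o=bot.get_obs(); print(o['clock'],o['eef_pos'],o['tool_rot'],o['ft_force'])
C,im,d=grab('wrist'); np.savez('wrist1.npz',im=im,d=d,K=C[0],dc=C[1],R=C[2],t=C[3])
cv2.imwrite('pics/wrist1.png',im[:,:,::-1])
z=np.load('scene0.npz');S=(z['K'],z['dc'],z['R'],z['t']);xs,ys,P=cloud('s',z['d'],S)
for nm,(x,y,w,h) in dict(amber=(228,180,25,40),clear=(328,240,26,45),jar=(270,222,18,22)).items():
    m=(xs>x)&(xs<x+w)&(ys>y)&(ys<y+h)&(P[:,2]>.03);print(nm,np.median(P[m],0))
E
```

```text
0.8167 [0.48587017 0.13709956 0.15648063] [ 7.97856221e-01  6.02847359e-01 -6.75308795e-04 -2.37623974e-04] [-0.00861057 -0.65717399  0.2599444 ]
amber [ 0.73487254 -0.19527503  0.08962604]
clear [0.74124547 0.2209756  0.09630808]
jar [ 0.7365568  -0.02299507  0.05699773]
```

View pics/wrist1.png

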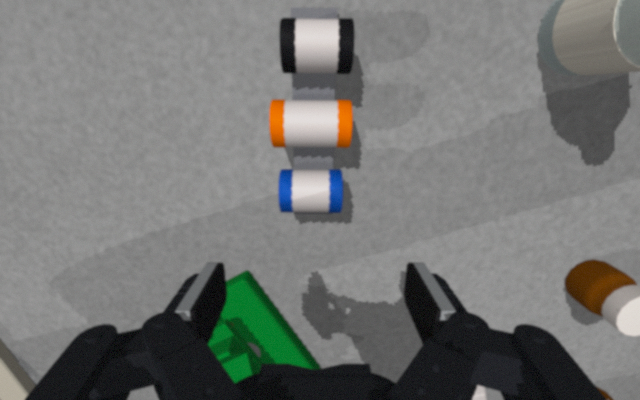

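The wrist view shows blue b at (311,191), orange at (312,123) and spent at (317,45). All three are square to the jaws. The green look-alike is at (255,320) and stays untouched.

```bash
cat > m.py <<'E'
from h import *
def cart(P,ax0):
    # refine: cylinder top points (x,y,z); axis via ends
    a=np.array([np.cos(ax0),np.sin(ax0)]);n=np.array([-a[1],a[0]])
    top=P[P[:,2]>P[:,2].max()-.012]
    u=P[:,:2]@a;v=P[:,:2]@n
    ut,vt=top[:,:2]@a,top[:,:2]@n
    # circle fit in (v,z), radius 18 mm, slope of v along u
    from scipy.optimize import least_squares
    f=lambda p:np.hypot(vt-p[0]-p[2]*(ut-ut.mean()),top[:,2]-p[1])-.018
    r=least_squares(f,[vt.mean(),top[:,2].max()-.018,0],loss='soft_l1',f_scale=.001)
    lo,hi=np.percentile(u,[1,99]);c=(lo+hi)/2
    vc=r.x[0]+r.x[2]*(c-ut.mean())
    return a*c+n*vc,r.x[1],np.degrees(ax0+np.arctan(r.x[2])),hi-lo
E
python3 - <<'E'
from m import *
z=np.load('wrist1.npz');C=(z['K'],z['dc'],z['R'],z['t']);xs,ys,P=cloud('w',z['d'],C)
for nm,(x,y,w,h) in dict(blue=(270,162,82,56),orange=(260,92,102,60),spent=(270,8,95,70)).items():
    m=(xs>x)&(xs<x+w)&(ys>y)&(ys<y+h)&(P[:,2]>.034);print(nm,m.sum(),P[m,2].max(),cart(P[m],np.radians(-15.8)))
# triangulation check: cap centre pixels scene vs wrist
z2=np.load('scene0.npz');S=(z2['K'],z2['dc'],z2['R'],z2['t'])
print('scene axis at z.0515', atz(S,[[371.5,210.5],[383,220.5]],.0515))
o=bot.get_obs();import scipy.spatial.transform as t;R=t.Rotation.from_quat(o['tool_rot']).as_matrix();print(R)
E
```

```text
blue 2655 0.05334492243307057 (array([0.48423141, 0.14589442]), np.float64(0.033553144221834426), np.float64(-16.319580120676555), np.float64(0.048667508716021546))
orange 3845 0.05402304644154893 (array([0.49962286, 0.19768973]), np.float64(0.03351051626294289), np.float64(-16.258166170565307), np.float64(0.058406060266939286))
spent 3909 0.05405235280367071 (array([0.51874657, 0.24830788]), np.float64(0.033440327638498066), np.float64(-16.270066083197502), np.float64(0.04825656859640304))
scene axis at z.0515 [[0.48313791 0.15454572 0.0515    ]
 [0.49821171 0.20815095 0.0515    ]]
[[ 2.70419863e-01  9.62742127e-01 -8.32809590e-04]
 [ 9.62742373e-01 -2.70420152e-01 -2.53702816e-04]
 [-4.69458884e-04 -7.33174800e-04 -9.99999621e-01]]
```

```bash
python3 -c "
from h import *
o=bot.get_obs();print(o['clock'],o['eef_pos'],o['joint_vel'].__repr__())"
```

```text
0.8667 [0.4860624  0.13690595 0.15674496] array([-0.00921657, -0.00641547,  0.00308146,  0.0007174 ,  0.00196441,
       -0.02865153])
```

>>> apply_moves(
  steps=[
    [[0.021,-0.011,0.05],[0,0,0.0033],1],
    [[0.02,-0.01,0.1],[0,0,0],1],
    [[0,0,0.13],[0,0,0],1],
    [[0,0,0.13],[0,0,0],1],
    [[0,0,0.1],[0,0,0],1],
    [[0,0,0.04],[0,0,0],1],
    [[0,0,0.02],[0,0,0],1],
    [[0,0,0],[0,0,0],1],
  ],
)

```text
clock: 1.53
eef_pos: [0.4842, 0.1457, 0.0425]
tool_rot: [0.801, 0.599, -0.001, -0.0]
ft_force: [-0.5, 0.0, 0.2]
grip_width: 0.085
grasp_force: 0.0
```

>>> apply_moves(
  steps=[
    [[0,0,0.022],[0,0,0],1],
    [[0,0,0.02],[0,0,0],1],
    [[0,0,0],[0,0,0],0],
    [[0,0,0],[0,0,0],0],
    [[0,0,0],[0,0,0],0],
    [[0,0,0],[0,0,0],0],
    [[0,0,0],[0,0,0],0],
    [[0,0,0],[0,0,0],0],
  ],
)

```text
clock: 2.2
eef_pos: [0.4852, 0.1459, 0.0355]
tool_rot: [0.801, 0.599, 0.001, 0.0]
ft_force: [-0.5, -1.3, 5.7]
grip_width: 0.0493
grasp_force: 62.1
```

>>> apply_moves(
  steps=[
    [[0,0,-0.05],[0,0,0],0],
    [[0,0,-0.12],[0,0,0],0],
    [[0,0,-0.18],[0,0,0],0],
    [[0,0,-0.2],[0,0,-0.03],0],
    [[0,0,-0.2],[0,0,-0.03],0],
    [[0,0,-0.12],[0,0,-0.03],0],
    [[-0.08,0.02,0],[0,0,0],0],
    [[-0.18,0.04,0],[0,0,0],0],
  ],
)

```text
clock: 2.87
eef_pos: [0.4973, 0.0965, 0.2115]
tool_rot: [0.706, 0.708, 0.003, 0.001]
ft_force: [-0.1, -0.9, -2.8]
grip_width: 0.0493
grasp_force: 62.6
```

>>> apply_moves(
  steps=[
    [[-0.2,0.04,0],[0,0,0],0],
    [[-0.2,0.04,0],[0,0,0],0],
    [[-0.2,0.04,0],[0,0,0],0],
    [[-0.2,0.04,0],[0,0,0],0],
    [[-0.2,0.04,0],[0,0,0],0],
    [[-0.2,0.04,0],[0,0,0],0],
    [[-0.16,0.03,0],[0,0,0],0],
    [[-0.08,0.02,0],[0,0,0],0],
  ],
)

```text
clock: 3.53
eef_pos: [0.5529, -0.1986, 0.2084]
tool_rot: [0.71, 0.704, -0.001, 0.0]
ft_force: [0.9, 0.5, -1.3]
grip_width: 0.0495
grasp_force: 62.6
```

>>> apply_moves(
  steps=[
    [[-0.06,0.02,0],[0,0,0],0],
    [[-0.06,0.02,0],[0,0,0],0],
    [[-0.03,0.01,0],[0,0,0],0],
    [[0,0,0],[0,0,0],0],
    [[0,0,0],[0,0,0],0],
    [[0,0,0],[0,0,0],0],
    [[0,0,0],[0,0,0],0],
    [[0,0,0],[0,0,0],0],
  ],
)

```text
clock: 4.2
eef_pos: [0.5632, -0.2235, 0.209]
tool_rot: [0.708, 0.706, 0.0, -0.0]
ft_force: [-0.1, 0.2, -1.8]
grip_width: 0.0493
grasp_force: 62.6
```

```bash
python3 - <<'E'
from h import *
o=bot.get_obs(); print(o['clock'],o['eef_pos'],o['tool_rot'],o['ft_force'],o['grip_width'])
C,im,d=grab('wrist'); np.savez('wrist2.npz',im=im,d=d,K=C[0],dc=C[1],R=C[2],t=C[3])
cv2.imwrite('pics/wrist2.png',im[:,:,::-1])
E
```

```text
4.2 [ 0.56317439 -0.22352864  0.20896121] [ 7.07974062e-01  7.06238432e-01  5.94838207e-05 -3.81774333e-05] [-0.07791794  0.22145245 -1.8194692 ] 0.04931504761506788
```

View pics/wrist2.png

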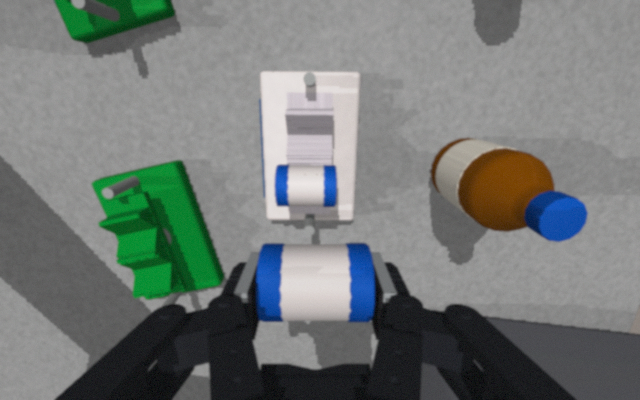

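The wrist view shows the held blue b at (315,282), blue a at (306,186), the empty groove near (310,130), the posts at (309,80) and (315,232), and the amber bottle at (510,190).

```bash
python3 - <<'E'
from m import *
z=np.load('wrist2.npz');C=(z['K'],z['dc'],z['R'],z['t']);xs,ys,P=cloud('w',z['d'],C)
def box(x0,x1,y0,y1,zlo=-1,zhi=1): return P[(xs>=x0)&(xs<=x1)&(ys>=y0)&(ys<=y1)&(P[:,2]>zlo)&(P[:,2]<zhi)]
print('blue_a',cart(box(268,345,155,212,.078),0))
print('held',cart(box(250,385,240,325,.19),0))
h=box(255,365,65,225,.015,.027); print('holder',cv2.minAreaRect(h[:,:2].astype(np.float32)))
c=box(280,340,88,165,.032,.08); print('cradle x',np.percentile(c[:,0],[1,99]))
for yb in np.arange(-.25,-.12,.004):
    q=c[(abs(c[:,1]-yb)<.002)]
    if len(q)>5: print(round(yb,3),len(q),np.median(q[:,2]).round(4),q[:,0].min().round(4),q[:,0].max().round(4))
E
```

```text
blue_a (array([ 0.55529843, -0.21398486]), np.float64(0.07554681983886352), np.float64(-0.5739244269134609), np.float64(0.04853519325946032))
held (array([ 0.5643034 , -0.22103712]), np.float64(0.24670117529459135), np.float64(-21.065557301348694), np.float64(0.05638975186340789))
holder ((0.5567258596420288, -0.19393017888069153), (0.1503559648990631, 0.09726575762033463), 89.2046127319336)
cradle x [0.53843122 0.57759313]
-0.198 141 0.0664 0.5351 0.5795
-0.194 209 0.0686 0.5343 0.5773
-0.19 255 0.0656 0.5383 0.5774
-0.186 230 0.0625 0.5381 0.5775
-0.182 241 0.0588 0.538 0.5776
-0.178 247 0.0547 0.538 0.5778
-0.174 191 0.0516 0.5386 0.5778
-0.17 182 0.0546 0.5382 0.5777
-0.166 229 0.0589 0.5382 0.5781
-0.162 192 0.0626 0.5381 0.578
-0.158 239 0.0667 0.5384 0.5778
-0.154 260 0.0687 0.539 0.5776
-0.15 250 0.0488 0.5383 0.5777
-0.146 184 0.0485 0.5383 0.5776
-0.142 230 0.0486 0.5384 0.5784
-0.138 141 0.0487 0.5385 0.5784
```

>>> apply_moves(
  steps=[
    [[0.05,-0.01,0],[0,0,0.0033],0],
    [[0.1,-0.011,0.02],[0,0,0],0],
    [[0.07,-0.01,0.08],[0,0,0],0],
    [[0.03,0,0.14],[0,0,0],0],
    [[0,0,0.15],[0,0,0],0],
    [[0,0,0.1],[0,0,0],0],
    [[0,0,0.06],[0,0,0],0],
    [[0,0,0.02],[0,0,0],0],
  ],
)

```text
clock: 4.92
eef_pos: [0.5555, -0.1728, 0.092]
tool_rot: [0.712, 0.702, -0.001, -0.002]
ft_force: [0.1, -0.1, -1.6]
grip_width: 0.0491
grasp_force: 62.5
```

```bash
python3 - <<'E'
from m import *
o=bot.get_obs(); print(o['eef_pos'],o['tool_rot'],o['ft_force'])
z=np.load('wrist2.npz');C=(z['K'],z['dc'],z['R'],z['t']);xs,ys,P=cloud('w',z['d'],C)
for yb in range(235,330,8):
    q=P[(abs(ys-yb)<2)&(abs(xs-315)<30)]; print(yb,np.median(q[:,1:],0).round(4))
E
```

```text
[ 0.55551375 -0.17278243  0.09203579] [ 0.71189512  0.70228071 -0.00112206 -0.00242569] [ 0.08957349 -0.09785881 -1.55154626]
235 [-0.2955  0.0005]
243 [-0.3045  0.0011]
251 [-0.2068  0.2101]
259 [-0.2082  0.2148]
267 [-0.2102  0.2181]
275 [-0.2126  0.2205]
283 [-0.2152  0.2224]
291 [-0.2182  0.2237]
299 [-0.2215  0.2246]
307 [-0.2254  0.2248]
315 [-0.2303  0.2235]
323 [-0.4205  0.0006]
```

>>> apply_moves(
  steps=[
    [[-0.004,0.007,0.02],[0,0,0],0],
    [[0,0,0.025],[0,0,0],0],
    [[0,0,0.015],[0,0,0],0],
    [[0,0,0.007],[0,0,0],0],
    [[0,0,0],[0,0,0],0],
    [[0,0,0],[0,0,0],0],
    [[0,0,0],[0,0,0],0],
    [[0,0,0],[0,0,0],0],
  ],
)

```text
clock: 5.58
eef_pos: [0.5592, -0.1754, 0.0818]
tool_rot: [0.712, 0.702, 0.0, 0.0]
ft_force: [-0.3, -0.1, -1.8]
grip_width: 0.0493
grasp_force: 62.5
```

>>> apply_moves(
  steps=[
    [[0.007,-0.01,0],[0,0,0],0],
    [[0,0,0.006],[0,0,0],0],
    [[0,0,0.005],[0,0,0],0],
    [[0,0,0.005],[0,0,0],0],
    [[0,0,0],[0,0,0],0],
    [[0,0,0],[0,0,0],0],
    [[0,0,0],[0,0,0],0],
    [[0,0,0],[0,0,0],0],
  ],
)

```text
clock: 6.25
eef_pos: [0.5571, -0.1739, 0.0781]
tool_rot: [0.712, 0.702, 0.0, 0.0]
ft_force: [0.4, 0.9, -2.1]
grip_width: 0.0492
grasp_force: 62.5
```

>>> apply_moves(
  steps=[
    [[0,0,0.003],[0,0,0],0],
    [[0,0,0],[0,0,0],0],
    [[0,0,0],[0,0,0],0.8],
    [[0,0,0],[0,0,0],0.8],
    [[0,0,0],[0,0,0],0.9],
    [[0,0,0],[0,0,0],1],
    [[0,0,0],[0,0,0],1],
    [[0,0,0],[0,0,0],1],
  ],
)

```text
clock: 6.92
eef_pos: [0.5571, -0.1739, 0.0777]
tool_rot: [0.712, 0.702, 0.0, 0.0]
ft_force: [0.4, 0.1, 0.3]
grip_width: 0.0853
grasp_force: 0.0
```

>>> apply_moves(
  steps=[
    [[0,0,-0.03],[0,0,0],1],
    [[0,0,-0.08],[0,0,0],1],
    [[0,0,-0.15],[0,0,0],1],
    [[0,0,-0.18],[0,0,0],1],
    [[0,0,-0.12],[0,0,0],1],
    [[0,0,-0.05],[0,0,0],1],
    [[-0.1,0,0],[0,0,0],1],
    [[0,0,0],[0,0,0],1],
  ],
)

```text
clock: 7.58
eef_pos: [0.5572, -0.196, 0.2007]
tool_rot: [0.713, 0.702, 0.0, 0.002]
ft_force: [0.3, -0.1, -0.4]
grip_width: 0.0855
grasp_force: 0.0
```

```bash
python3 - <<'E'
from m import *
o=bot.get_obs(); print(o['clock'],o['eef_pos'],o['tool_rot'],o['ft_force'],o['grip_width'])
C,im,d=grab('wrist'); np.savez('wrist3.npz',im=im,d=d,K=C[0],dc=C[1],R=C[2],t=C[3])
cv2.imwrite('pics/wrist3.png',im[:,:,::-1])
xs,ys,P=cloud('w',d,C)
m=(abs(P[:,0]-.557)<.03)&(abs(P[:,1]+.193)<.042)&(P[:,2]>.078)&(P[:,2]<.12)
for nm,q in (('a',P[m&(P[:,1]<-.196)]),('b',P[m&(P[:,1]>-.191)])): print(nm,len(q),cart(q,0))
E
```

```text
7.5833 [ 0.55722007 -0.19602591  0.20068877] [7.12666104e-01 7.01501338e-01 5.74443359e-06 1.70210172e-03] [ 0.25360294 -0.11243977 -0.44400255] 0.08547172533646497
a 2362 (array([ 0.55536332, -0.21405887]), np.float64(0.07552238880074583), np.float64(-0.768028407871576), np.float64(0.048687002586715655))
b 2693 (array([ 0.55705843, -0.17408551]), np.float64(0.07550208612612366), np.float64(-0.7159980608659783), np.float64(0.04848020364105288))
```

View pics/wrist3.png

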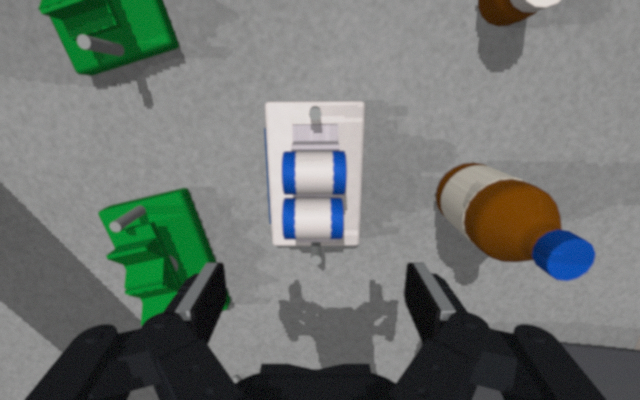

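Wrist view: both blues sit side by side at (314,172) and (313,219), level and parallel. Now the orange one.

>>> apply_moves(
  steps=[
    [[0.08,-0.01,0],[0,0,0],1],
    [[0.16,-0.03,0],[0,0,0],1],
    [[0.2,-0.03,0],[0,0,0],1],
    [[0.2,-0.03,0],[0,0,0],1],
    [[0.2,-0.03,0],[0,0,0],1],
    [[0.2,-0.03,0],[0,0,0],1],
    [[0.2,-0.03,0],[0,0,0],1],
    [[0.2,-0.03,0],[0,0,0],1],
  ],
)

```text
clock: 8.3
eef_pos: [0.5148, 0.0975, 0.1986]
tool_rot: [0.712, 0.702, -0.001, -0.001]
ft_force: [0.6, -0.2, 0.4]
grip_width: 0.0854
grasp_force: 0.0
```

>>> apply_moves(
  steps=[
    [[0.2,-0.03,0],[0,0,0],1],
    [[0.16,-0.03,0],[0,0,0],1],
    [[0.1,-0.02,0],[0,0,0],1],
    [[0.03,0,0],[0,0,0.0285],1],
    [[0,0,0.05],[0,0,0.0285],1],
    [[0,0,0.1],[0,0,0.0285],1],
    [[0,0,0.05],[0,0,0],1],
    [[0,0,0],[0,0,0],1],
  ],
)

```text
clock: 8.97
eef_pos: [0.4991, 0.1929, 0.1561]
tool_rot: [0.799, 0.602, -0.004, -0.001]
ft_force: [-0.1, 0.3, -0.2]
grip_width: 0.0855
grasp_force: 0.0
```

```bash
python3 - <<'E'
from m import *
from scipy.spatial.transform import Rotation as T
o=bot.get_obs(); print(o['clock'],o['eef_pos'],o['tool_rot'],o['ft_force'])
C,im,d=grab('wrist'); xs,ys,P=cloud('w',d,C)
m=(np.hypot(P[:,0]-.4996,P[:,1]-.1977)<.036)&(P[:,2]>.034)&(P[:,2]<.07)
c=cart(P[m],np.radians(-16.3));print(m.sum(),c)
R=T.from_quat(o['tool_rot']).as_matrix();print('yaw y',np.degrees(np.arctan2(R[1,1],R[0,1])))
print('shift tool /0.2',R.T@(np.r_[c[0],.036]-o['eef_pos'])/.2)
E
```

```text
8.9667 [0.49906229 0.19287498 0.15614033] [ 0.79867041  0.60175715 -0.00353319 -0.00119379] [-0.1181607   0.34476447 -0.15394839]
3140 (array([0.4994641 , 0.19764864]), np.float64(0.0335036401128091), np.float64(-16.12174213469743), np.float64(0.05834159289982421))
yaw y -16.008445556278946
shift tool /0.2 [ 0.0260238  -0.00095135  0.60061472]
```

>>> apply_moves(
  steps=[
    [[0.026,0,0.04],[0,0,0],1],
    [[0,0,0.1],[0,0,0],1],
    [[0,0,0.15],[0,0,0],1],
    [[0,0,0.15],[0,0,0],1],
    [[0,0,0.1],[0,0,0],1],
    [[0,0,0.03],[0,0,0],1],
    [[0,0,0],[0,0,0],1],
    [[0,0,0],[0,0,0],1],
  ],
)

```text
clock: 9.68
eef_pos: [0.5045, 0.1984, 0.0464]
tool_rot: [0.8, 0.601, 0.001, 0.0]
ft_force: [-0.0, 0.4, 1.0]
grip_width: 0.085
grasp_force: 0.0
```

>>> apply_moves(
  steps=[
    [[-0.011,-0.023,0.01],[0,0,0],1],
    [[0,0,0.02],[0,0,0],1],
    [[0,0,0.015],[0,0,0],1],
    [[0,0,0.007],[0,0,0],1],
    [[0,0,0],[0,0,0],1],
    [[0,0,0],[0,0,0],1],
    [[0,0,0],[0,0,0],1],
    [[0,0,0],[0,0,0],1],
  ],
)

```text
clock: 10.35
eef_pos: [0.4988, 0.1972, 0.0353]
tool_rot: [0.8, 0.6, 0.0, 0.0]
ft_force: [-0.1, -0.4, 0.1]
grip_width: 0.0852
grasp_force: 0.0
```

>>> apply_moves(
  steps=[
    [[0,0,0],[0,0,0],0],
    [[0,0,0],[0,0,0],0],
    [[0,0,0],[0,0,0],0],
    [[0,0,0],[0,0,0],0],
    [[0,0,0],[0,0,0],0],
    [[0,0,0],[0,0,0],0],
    [[0,0,0],[0,0,0],0],
    [[0,0,0],[0,0,0],0],
  ],
)

```text
clock: 11.02
eef_pos: [0.4989, 0.1971, 0.0355]
tool_rot: [0.8, 0.6, 0.0, 0.0]
ft_force: [-0.3, -1.3, 5.1]
grip_width: 0.0593
grasp_force: 64.5
```

>>> apply_moves(
  steps=[
    [[0,0,-0.05],[0,0,0],0],
    [[0,0,-0.12],[0,0,0],0],
    [[0,0,-0.18],[0,0,0],0],
    [[0,0,-0.2],[0,0,-0.0287],0],
    [[0,0,-0.18],[0,0,-0.0287],0],
    [[0,0,-0.1],[0,0,-0.0287],0],
    [[-0.05,0,0],[0,0,0],0],
    [[-0.15,0.03,0],[0,0,0],0],
  ],
)

```text
clock: 11.68
eef_pos: [0.5044, 0.1596, 0.2026]
tool_rot: [0.71, 0.704, 0.002, 0.0]
ft_force: [-0.1, -0.1, -2.0]
grip_width: 0.0587
grasp_force: 64.9
```

>>> apply_moves(
  steps=[
    [[-0.2,0.03,0],[0,0,0],0],
    [[-0.2,0.03,0],[0,0,0],0],
    [[-0.2,0.03,0],[0,0,0],0],
    [[-0.2,0.03,0],[0,0,0],0],
    [[-0.2,0.03,0],[0,0,0],0],
    [[-0.2,0.03,0],[0,0,0],0],
    [[-0.2,0.03,0],[0,0,0],0],
    [[-0.16,0.02,0],[0,0,0],0],
  ],
)

```text
clock: 12.35
eef_pos: [0.5452, -0.1585, 0.1996]
tool_rot: [0.712, 0.702, -0.001, -0.001]
ft_force: [-0.1, 0.9, -1.5]
grip_width: 0.059
grasp_force: 64.9
```

>>> apply_moves(
  steps=[
    [[-0.1,0.02,0],[0,0,0],0],
    [[-0.04,0,0],[0,0,0],0],
    [[0,0,0],[0,0,0],0],
    [[0,0,0],[0,0,0],0],
    [[0,0,0],[0,0,0],0],
    [[0,0,0],[0,0,0],0],
    [[0,0,0],[0,0,0],0],
    [[0,0,0],[0,0,0],0],
  ],
)

```text
clock: 13.02
eef_pos: [0.5501, -0.1823, 0.2013]
tool_rot: [0.711, 0.703, 0.0, 0.0]
ft_force: [-0.4, 0.5, -1.5]
grip_width: 0.0592
grasp_force: 64.9
```

```bash
python3 - <<'E'
from m import *
from scipy.spatial.transform import Rotation as T
o=bot.get_obs(); e=o['eef_pos']; print(o['clock'],e,o['ft_force'],o['grip_width'])
C,im,d=grab('wrist'); cv2.imwrite('pics/wrist4.png',im[:,:,::-1])
xs,ys,P=cloud('w',d,C); L=P-e
m=(abs(L[:,0])<.025)&(abs(L[:,1])<.03)&(abs(L[:,2])<.03)
R=T.from_quat(o['tool_rot']).as_matrix();y=np.degrees(np.arctan2(R[1,1],R[0,1]))
c=cart(P[m],np.radians(y));print(m.sum(),c,'yaw',y,'n',R[:,2])
print('shift',R.T@(np.array([.5565,-.1941,.1074])-e)/.2)
E
```

```text
13.0167 [ 0.5500685  -0.18234632  0.2013487 ] [-0.41795454  0.45499847 -1.46176562] 0.059245166057873055
9104 (array([ 0.55000657, -0.18190252]), np.float64(0.19927223675267972), np.float64(-0.7364613367256048), np.float64(0.049008126634286)) yaw -0.6031797267764658 n [ 2.05597022e-04  4.77925853e-05 -9.99999978e-01]
shift [-0.05845009  0.03267807  0.46974731]
```

View pics/wrist4.png

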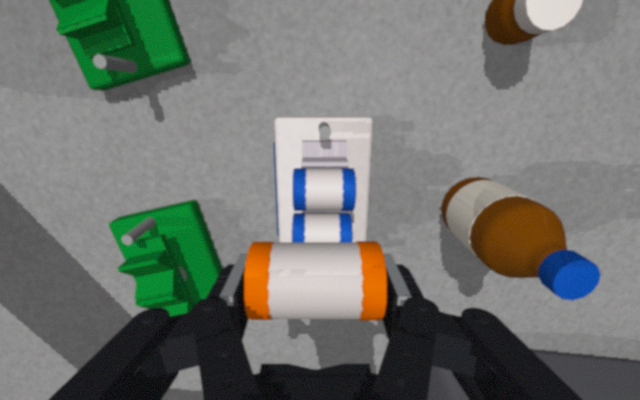

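Orange is held square at (315,280), with both blues still in place at (324,189) and (322,228).

>>> apply_moves(
  steps=[
    [[-0.03,0.016,0],[0,0,0],0],
    [[-0.029,0.016,0.04],[0,0,0],0],
    [[0,0,0.1],[0,0,0],0],
    [[0,0,0.12],[0,0,0],0],
    [[0,0,0.1],[0,0,0],0],
    [[0,0,0.05],[0,0,0],0],
    [[0,0,0],[0,0,0],0],
    [[0,0,0],[0,0,0],0],
  ],
)

```text
clock: 13.73
eef_pos: [0.5561, -0.1957, 0.1187]
tool_rot: [0.712, 0.703, -0.0, -0.0]
ft_force: [0.1, -0.5, -1.2]
grip_width: 0.0589
grasp_force: 64.9
```

>>> apply_moves(
  steps=[
    [[0.006,0.001,0.01],[0,0,0],0],
    [[0,0,0.015],[0,0,0],0],
    [[0,0,0.012],[0,0,0],0],
    [[0,0,0.008],[0,0,0],0],
    [[0,0,0],[0,0,0],0],
    [[0,0,0],[0,0,0],0],
    [[0,0,0],[0,0,0],0],
    [[0,0,0],[0,0,0],0],
  ],
)

```text
clock: 14.4
eef_pos: [0.5565, -0.1942, 0.1103]
tool_rot: [0.711, 0.703, 0.0, 0.0]
ft_force: [-0.2, 0.3, -0.1]
grip_width: 0.0593
grasp_force: 64.9
```

>>> apply_moves(
  steps=[
    [[0,0,0.006],[0,0,0],0],
    [[0,0,0.006],[0,0,0],0],
    [[0,0,0.006],[0,0,0],0],
    [[0,0,0.006],[0,0,0],0],
    [[0,0,0.006],[0,0,0],0],
    [[0,0,0.005],[0,0,0],0],
    [[0,0,0.005],[0,0,0],0],
    [[0,0,0],[0,0,0],0],
  ],
)

```text
clock: 15.07
eef_pos: [0.5567, -0.1946, 0.1029]
tool_rot: [0.711, 0.703, 0.0, 0.001]
ft_force: [-1.9, -1.0, 6.6]
grip_width: 0.0591
grasp_force: 65.5
```

>>> apply_moves(
  steps=[
    [[0,0,0.005],[0,0,0],0],
    [[0,0,0.005],[0,0,0],0],
    [[0,0,0.005],[0,0,0],0],
    [[0,0,0.005],[0,0,0],0],
    [[0,0,0.005],[0,0,0],0],
    [[0,0,0],[0,0,0],0],
    [[0,0,0],[0,0,0],0],
    [[0,0,0],[0,0,0],0],
  ],
)

```text
clock: 15.73
eef_pos: [0.5568, -0.1946, 0.0987]
tool_rot: [0.711, 0.703, 0.0, 0.001]
ft_force: [-3.0, -1.2, 9.6]
grip_width: 0.0588
grasp_force: 65.8
```

>>> apply_moves(
  steps=[
    [[0,0,0.004],[0,0,0],0],
    [[0,0,0.004],[0,0,0],0],
    [[0,0,0.004],[0,0,0],0],
    [[0,0,0.004],[0,0,0],0],
    [[0,0,0],[0,0,0],0],
    [[0,0,0],[0,0,0],0],
    [[0,0,0],[0,0,0],0],
    [[0,0,0],[0,0,0],0],
  ],
)

```text
clock: 16.4
eef_pos: [0.5568, -0.1946, 0.0958]
tool_rot: [0.711, 0.703, 0.0, 0.001]
ft_force: [-3.6, -0.1, 10.2]
grip_width: 0.0592
grasp_force: 66.0
```

>>> apply_moves(
  steps=[
    [[0,0,0.003],[0,0,0],0],
    [[0,0,0.002],[0,0,0],0],
    [[0,0,0],[0,0,0],0],
    [[0,0,0],[0,0,0],0],
    [[0,0,0],[0,0,0],0],
    [[0,0,0],[0,0,0],0],
    [[0,0,0],[0,0,0],0],
    [[0,0,0],[0,0,0],0],
  ],
)

```text
clock: 17.07
eef_pos: [0.5567, -0.1947, 0.0953]
tool_rot: [0.712, 0.703, 0.0, 0.001]
ft_force: [-5.2, -0.5, 13.3]
grip_width: 0.0589
grasp_force: 66.9
```

>>> apply_moves(
  steps=[
    [[0,0,0.003],[0,0,0],0],
    [[0,0,0],[0,0,0],0],
    [[0,0,0],[0,0,0],0],
    [[0,0,0],[0,0,0],0],
    [[0,0,0],[0,0,0],0],
    [[0,0,0],[0,0,0],0],
    [[0,0,0],[0,0,0],0],
    [[0,0,0],[0,0,0],0],
  ],
)

```text
clock: 17.73
eef_pos: [0.5568, -0.1947, 0.0953]
tool_rot: [0.712, 0.703, 0.0, 0.001]
ft_force: [-4.3, 0.3, 16.7]
grip_width: 0.0593
grasp_force: 67.2
```

```bash
python3 - <<'E'
from m import *
o=bot.get_obs(); e=o['eef_pos']; print(o['clock'],e,o['ft_force'],o['ft_torque'],o['grip_width'])
C,im,d=grab('wrist'); cv2.imwrite('pics/wrist5.png',im[:,:,::-1])
C2,im2,d2=grab('scene'); cv2.imwrite('pics/scene5.png',cv2.resize(im2[150:215,235:325,::-1],None,fx=7,fy=7,interpolation=cv2.INTER_CUBIC))
xs,ys,P=cloud('w',d,C)
q=P[(abs(P[:,0]-.558)<.015)&(abs(P[:,1]+.146)<.004)&(P[:,2]>.028)&(P[:,2]<.06)];print('flange z',len(q),np.median(q[:,2]))
m=(abs(P[:,0]-.557)<.022)&(abs(P[:,1]-e[1])<.03)&(P[:,2]>e[2])&(P[:,2]<e[2]+.03)
print('orange',m.sum(),cart(P[m],np.radians(-.7)))
m=(abs(P[:,0]-.557)<.03)&(P[:,1]>-.172)&(P[:,1]<-.15)&(P[:,2]>.062)&(P[:,2]<.085)
print('b',m.sum(),cart(P[m],np.radians(-.7)) if m.sum()>50 else '')
xs,ys,P=cloud('s',d2,C2)
m=(abs(P[:,0]-.558)<.02)&(P[:,1]<-.143)&(P[:,1]>-.15)&(P[:,2]>.028)&(P[:,2]<.06);print('flange scene',m.sum(),np.median(P[m,2]))
E
```

```text
17.7333 [ 0.55675787 -0.19465878  0.09529846] [-4.31829884  0.27177806 16.70525368] [0.18061188 1.30485517 0.04777124] 0.05932256907242562
flange z 673 0.03667188947090902
orange 7411 (array([ 0.55690014, -0.19424561]), np.float64(0.0932383227073141), np.float64(-0.796467580367642), np.float64(0.0431303159034071))
b 4120 (array([ 0.55725358, -0.17440075]), np.float64(0.06361561830557158), np.float64(-0.7952176064174522), np.float64(0.04848391820186104))
flange scene 39 0.04048614892184432
```

View pics/wrist5.png

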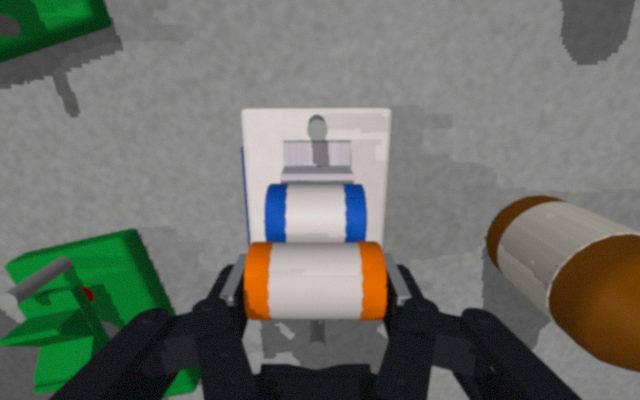

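View pics/scene5.png

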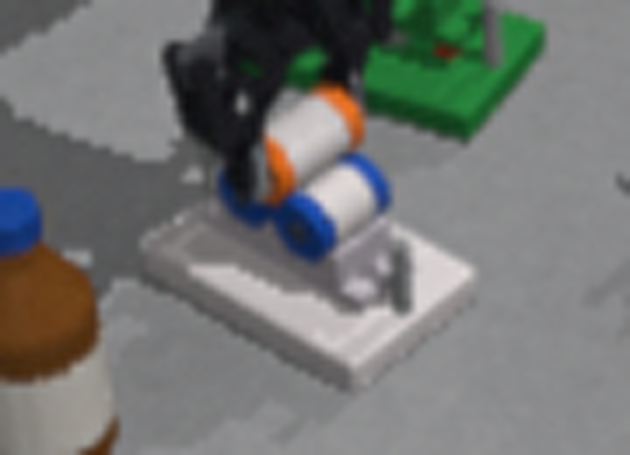

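The cradle flange has dropped 12.0 mm (0.0487 → 0.0367). In the last step the force rose while the TCP stayed put, so it is on the stop with only moderate push. The pictures show orange saddled at (315,280) and both blues in their grooves. Handing in.

```bash
python3 -c "
from workcell import bot
print(bot.job_done())"
```

```text
the job is handed in; nothing more can be done
None
```

I handed the job in after about 18 s on the robot's clock, with the cradle pressed about 12 mm down on its hard stop. The second blue is in its groove and the orange one is saddled on top, held down by the hand at about 17 N (wrist reading). The first blue was hidden by the hand in the last wrist picture; the verdict wasn't shown.

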